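Clamp a circuit board in the thumbwheel vice

ROBOT

A 6-joint arm with a two-finger parallel gripper is mounted at the origin on a cart in front of the work surface, level with it; the furniture and walls round the work are solid. World frame = base frame: x ahead of the robot, y to its left, z up, the work surface at z = 0. Lengths are in m, angles in degrees, forces in N, time in s.
With the tool pointing down it reaches from about 0.325 to 0.9 m from the base axis. Payload 6.1 kg.
Tool frame: the origin (TCP) lies between the finger pads; the fingertips stand 11 mm ahead of it and the grasp point (between the pads) lies 8 mm behind it; z points along the fingers, y is the direction in which the jaws open and shut (so a half turn about z gives the same grasp; the last joint's range is limited). The gripper opens to 85 mm and grips with 20 to 120 N. Pads are 22 mm wide; open, the fingers measure 114 mm over their backs; the gripper's body (76 mm by 85 mm) begins 54 mm behind the grasp point. The pads swing forward as they close: fully open they stand 13 mm farther back than shut.
Start: joints at [-73.287, 12.628, 87.462, -0, 79.91, -7.225], TCP at [0.254, -0.571, 0.242] pointing down, gripper open.
Joint ranges: [-170.65, 170.65], [-52.31, 119.04], [5.05, 147.46], [-71.25, 251.25], [11.57, 151.72], [-153.62, 153.62]. Speed limits (degrees/s): [147.25, 147.25, 172.46, 180, 180, 180].

INTERFACE

Orientations are given as a 3x3 rotation matrix whose columns are the frame's x, y, z axes.
In Python, from plant import bot, read_camera, workorder, spotter gives the robot as it stands. The module is installed in compiled form; this text tells all that it offers.
- The arm moves only by the tool step_arm, never from a script. Its argument "steps" is a list of rows, each a list of 2 entries, a list of its own where there are three numbers: the shift along the tool's x, y, z in cm, then the turn about the tool's z in degrees. In form: [[[tx, ty, tz], yaw], ...]. A call has exactly 10 rows; each row shifts and turns the pose as measured when the row begins, along the tool's axes as they then stand; what a row does not reach is not made up. A row lasts 1/10 s, in which the tool goes at most 50 mm and 8.59 degrees, less where a joint would pass 70% of its speed; a pose out of reach is approached as far as the arm can. A call is refused whole if a number of a shift passes 5 or a number of a turn 8.59, either way. A call with a gripper value outside its range is refused whole. "gripper" is the opening, from -1 (shut) to 1 (fully open), set as the call begins (left out, the last holds). The fingers move at their own pace and stop on an object; "force" is the grip in N (left out, the last holds). Time passes only in rows, so rows that do not move let the fingers close, or fill a call up. It gives the time, the measured TCP pose, the force and the opening at its end, in the units of the state.
- bot.observe(): the state, without advancing time (a new reading comes with each control period).
- read_camera(name): name is "scene" or "top" or "wrist"; returns a dict with "color" (420x560x3 uint8, red, green, blue), "vertical_fov" (degrees; the focal length in pixels is half the picture's height over the tangent of half this angle, whatever the lens; pixels are square), "cx", "cy" (the principal point, pixels), "distortion" ([k1, k2, p1, p2, k3] as OpenCV has them; the pictures are not rectified), "camera_from_world" (4x4, takes a point from world to camera coordinates). Camera axes: x right, y down, z forward; pixel columns grow to the right and rows downward; lengths in m; the calibration is good to about 2 mm. A picture is of the moment at which its call begins. There is no depth.
- workorder.close_job(): hands the job in, once; it reports no verdict.
Trained networks look in a picture, given as the dict that the camera call returned (one of the last four; its "shot" number tells which), for a name from the list of things; names that differ only in an ending like _2 or _b are one class to them, and where a whole thing is asked for, a point or a joint stands for the part that bears it (a point fixed in the world has none). Each returns a list of dicts, best first, with "confidence" (0 to 1); they miss things now and then, are a little off and sometimes report something else, mostly with a low value. They report only what shows in the picture. A call takes as long as a camera call.
- spotter.spot_in(picture, target): "at" ([x, y, z] in m, in world coordinates, good to about 4 mm: the middle of the surface that is visible of it).
- spotter.outline_of(picture, target): "mask" (420x560 bool, what is visible of it).
The state is a dict: "time_s": time; "q": joint angles; "joint_vel": joint speeds; "tau": joint torques, N m; "tcp_pos": TCP position; "orientation": TCP orientation; "force": force on the tool from outside, world axes, zero at the start; "torque": the same for the moment, N m; "finger_gap": finger opening in m.
Only numpy, scipy, OpenCV 4.12 (cv2) and the standard library are available. Lean on these libraries where they do the work, as an engineer would, in place of code of your own. Each camera call takes 0.05 s, during which the arm holds its last target. There are 200 camera calls.

TASK

Lay the green circuit board flat, components up, on the bed of the small bench vice, lengthwise between the two rubber-faced jaws and centred across them, and let go of it. Then roll the recessed brass thumbwheel with a fingertip on its exposed rim, stroke by stroke, until the jaw holds the board firmly but gently against the fixed jaw. Press only gently on the vice and wheel, do not crush the board, and leave the bottle, the tape roll and the screwdriver alone.

Things in the scene. Friction and masses are not known exactly. Their poses are not given: they have to be found in the camera images.
- board: Green circuit board, 60 (own x) x 96 (own y) x 13 mm, about 40 g; origin at the centre of its underside, z up out of the component side. The bare board is 5 mm thick; a connector 12 mm wide and 14 mm long stands to 13 mm at the middle of its -y end. May lie in the vice either way round. Starts flat on the mat; pick it up by the two long edges, 60 mm apart.
- vice: Foot of the grey vice, fixed to the mat: 60 (x) x 236 mm (y -81 to +155). Origin on the mat; y runs from fixed jaw to wheel housing. On it a sprung deck: bed 36 mm wide (fingers beside the board hang free), top z 26; fixed jaw 56 wide, top z 46, rubber faces at y -55 with a 28 mm gap between for the connector; housing 48 wide, y 82 to 148, top z 54; all z +-6 by deck height.
- bed_seat (a point): Nominal point on the bed's top, midway across, under the middle of a clamped board (x 0, y -7, z 26 mm of the vice), fixed to the foot: the deck is set on its posts at another height every time, not reported, so the real bed is up to 6 mm higher or lower. The deck is sprung: 2 N preload, then gives 1 mm per 14 N, hard after 2.5 mm.
- slot_top (a point): Nominal middle of the slot in the housing's flat top (y 115, z 54 mm of the vice; axes as the vice), fixed to the foot. The brass wheel, radius 24, 14 mm wide, axle along the vice's x, stands 7 mm out of the slot, its highest point straight above here; so the rim's top is 1 to 13 mm above this point, by the deck's unreported height: find it by touch.
- thumbwheel (a joint): Turn of the wheel, rad; starts 0 to 0.5. Grows as the top of the rim is dragged towards the fixed jaw (-y of the vice), closing the jaw 4 mm per rad. A 20 mm stroke over the top turns it 0.8 rad. Free running takes 4.2 N along the rim, each 6 N of clamping adds 1 N. Pressed too lightly the fingertip slips: 8 to 11 N is right, over 15 N too hard. It stays where it is left.
- bottle: Small brown bottle with white cap, 26 mm across, 58 mm high, upright; origin at the middle of its foot. Leave alone.
- tape_roll: White tape roll, 70 mm across, 18 mm high, lying flat; origin at the middle of its underside. Leave alone.
- driver: Blue precision screwdriver, 122 mm long along its own y, 10 mm thick; origin under its middle. Leave alone.
- jaw_plate (a joint): How far the moving jaw's sprung plate is pushed back, m: 0 free, 0.006 fully in; 5 N of clamping per mm, more than 3 N (0.6 mm) is firm, 15 N (3 mm) is crushing. The plate has two rubber faces like the fixed jaw's, z 27.5 to 40; they start 105.5 to 107.5 mm from the fixed faces, so the board has 9.5 to 11.5 mm of play. The jaw behind it is 56 mm wide, top z 46.

How it is judged:
By the outcome, as a careful person would: the job done as asked, in the order asked, and still so for the second after the job is handed in, with the robot touching nothing.
It also fails if it takes over 72 s, if anything falls off the work surface, if the arm or the gripper's body presses on something with over 40 N, if the wrist force passes 120 N, or if a joint passes its speed limit or range.

## Working session

There is one attempt and no reset: what is moved stays moved. The work goes in short steps, Python scripts to look and compute and a tool call to move; the robot and the scene stay as the last step left them, time stands still between calls to the robot, and variables do not carry over. Pictures are saved under pics/ and viewed, about 8 in all and at most 12, crops included, and the job is handed in when it is done.

Besides the shell and the picture viewer there is one more tool, called after "Emit:" as a command line: name --argument value ..., lists and objects as JSON in quotes. step_arm: Moves the arm, as the interface text tells. Its arguments: {"type":"object","properties":{"steps":{"type":"array","items":{"type":"array"}},"gripper":{"type":"number"},"force":{"type":"number"}},"required":["steps"]}

```bash
mkdir -p pics; cat > h.py <<'E'
import numpy as np, cv2
from plant import bot, read_camera, workorder, spotter
def K(p):
    f=210/np.tan(np.radians(p["vertical_fov"])/2)
    return np.array([[f,0,p["cx"]],[0,f,p["cy"]],[0,0,1.]]), np.array(p["distortion"],float)
def proj(p,X):
    k,d=K(p);T=np.array(p["camera_from_world"]);r,_=cv2.Rodrigues(T[:3,:3])
    return cv2.projectPoints(np.array(X,float).reshape(-1,1,3),r,T[:3,3],k,d)[0][:,0]
def back(p,uv,z):
    k,d=K(p);T=np.array(p["camera_from_world"])
    n=cv2.undistortPoints(np.array(uv,float).reshape(-1,1,2),k,d)[:,0]
    R=T[:3,:3];c=-R.T@T[:3,3];v=np.c_[n,np.ones(len(n))]@R
    return c+v*((z-c[2])/v[:,2])[:,None]
def save(p,n,box=None,s=1):
    im=p["color"][...,::-1]
    if box: im=im[box[1]:box[3],box[0]:box[2]]
    if s!=1: im=cv2.resize(im,None,fx=s,fy=s,interpolation=cv2.INTER_CUBIC)
    cv2.imwrite("pics/"+n,im)
def rect(p,name,z):
    o=spotter.outline_of(p,name)
    if not o: return None
    m=o[0]["mask"].astype(np.uint8)
    c=max(cv2.findContours(m,0,2)[0],key=cv2.contourArea)[:,0].astype(float)
    w=back(p,c,z)[:,:2]*1000
    return o[0]["confidence"],cv2.minAreaRect(w.astype(np.float32)),m.sum()
E
python3 - <<'E'
from h import *
p=read_camera("top");save(p,"top0.png")
for n in ["board","vice","thumbwheel","jaw_plate","bottle","tape_roll","driver"]:
    s=spotter.spot_in(p,n);print(n,[(np.round(a["at"],3),round(a["confidence"],2)) for a in s[:2]])
print(rect(p,"board",0.005));print(rect(p,"vice",0.03))
s=bot.observe();print({k:np.round(v,3) for k,v in s.items()})
E
```

```text
board [(array([ 0.518, -0.137,  0.002]), 0.8)]
vice [(array([0.504, 0.156, 0.029]), 0.68), (array([ 0.515, -0.138,  0.002]), 0.45)]
thumbwheel [(array([0.506, 0.234, 0.064]), 0.53)]
jaw_plate [(array([0.504, 0.174, 0.043]), 0.72)]
bottle [(array([0.633, 0.027, 0.043]), 0.66)]
tape_roll [(array([0.673, 0.164, 0.019]), 0.91), (array([0.635, 0.026, 0.039]), 0.75)]
driver [(array([ 0.633, -0.084,  0.007]), 0.63)]
(0.9, ((515.2028198242188, -140.20513916015625), (98.98344421386719, 63.04161834716797), 89.73727416992188), np.uint64(1701))
(0.71, ((501.6206359863281, 157.15724182128906), (237.7488250732422, 62.115013122558594), 85.77442932128906), np.uint64(4227))
{'time_s': np.float64(0.5), 'q': array([-7.3288e+01,  1.2629e+01,  8.7463e+01,  1.0000e-03,  7.9911e+01,
       -7.2260e+00]), 'joint_vel': array([-0.068, -0.054,  0.015,  0.078,  0.013, -0.017]), 'tau': array([-1.0000e-03, -4.9632e+01, -3.8932e+01, -0.0000e+00,  2.0000e-03,
       -0.0000e+00]), 'tcp_pos': array([ 0.254, -0.571,  0.242]), 'orientation': array([[ 0.914,  0.406,  0.   ],
       [ 0.406, -0.914,  0.   ],
       [ 0.   , -0.   , -1.   ]]), 'force': array([-0.299,  0.339,  1.014]), 'torque': array([ 0.055,  0.041, -0.048]), 'finger_gap': np.float64(0.085)}
```

View pics/top0.png

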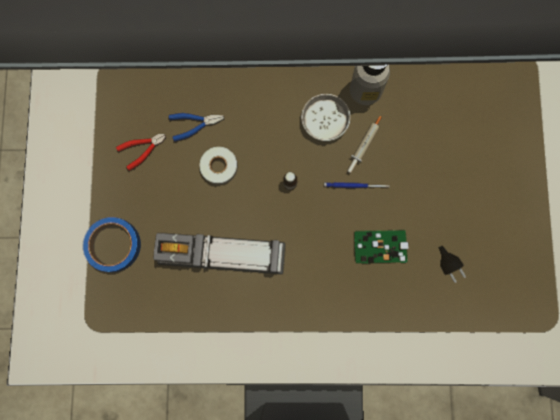

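The top view shows the board at about (381,247), with its white connector at the right, which is world -y. The vice runs from (155,250) at the wheel to (283,257) at the fixed jaw. The bottle is at (289,180), the tape at (218,165) and the driver at (350,185). Next I'll add a planner helper and go above the board.

```bash
cat >> h.py <<'E'
def plan(target,dyaw,n=10):
    """rows for a straight world path to target, turning dyaw deg about tool z in all"""
    s=bot.observe();R=np.array(s["orientation"]);d=(np.array(target)-s["tcp_pos"])*100
    rows=[]
    for i in range(n):
        a=np.radians(dyaw/n*i);Rz=np.array([[np.cos(a),-np.sin(a),0],[np.sin(a),np.cos(a),0],[0,0,1]])
        rows.append([np.round((R@Rz).T@(d/n),2).tolist(),round(dyaw/n,2)])
    print(rows)
def st():
    s=bot.observe();R=np.array(s["orientation"])
    print(round(s["time_s"],2),np.round(s["tcp_pos"],4),"yang",round(np.degrees(np.arctan2(R[1,1],R[0,1])),2),"tilt",np.round(R[:,2],3),"F",np.round(s["force"],2),"gap",round(s["finger_gap"],4),"q6",round(s["q"][5],1))
    return s
E
python3 -c "
from h import *
plan([0.515,-0.14,0.17],-66)"
```

```text
[[[4.14, -2.88, 0.72], -6.6], [[4.44, -2.39, 0.72], -6.6], [[4.69, -1.86, 0.72], -6.6], [[4.87, -1.31, 0.72], -6.6], [[4.99, -0.74, 0.72], -6.6], [[5.04, -0.16, 0.72], -6.6], [[5.03, 0.42, 0.72], -6.6], [[4.94, 0.99, 0.72], -6.6], [[4.8, 1.56, 0.72], -6.6], [[4.59, 2.1, 0.72], -6.6]]
```

Emit:
step_arm --steps '[[[4.1,-2.9,0.7],-6.6],[[4.4,-2.4,0.7],-6.6],[[4.7,-1.9,0.7],-6.6],[[4.9,-1.3,0.7],-6.6],[[5.0,-0.7,0.7],-6.6],[[5.0,-0.2,0.7],-6.6],[[5.0,0.4,0.7],-6.6],[[4.9,1.0,0.7],-6.6],[[4.8,1.6,0.7],-6.6],[[4.6,2.1,0.7],-6.6]]' --gripper 0.7

```text
time_s: 1.5
tcp_pos: [0.5036, -0.1457, 0.174]
orientation: [[-0.032, 0.999, 0.006], [0.999, 0.032, -0.009], [-0.009, 0.006, -1.0]]
force: [0.5, -0.2, -0.1]
finger_gap: 0.0726
```

```bash
python3 - <<'E'
from h import *
st()
p=read_camera("wrist");save(p,"w1.png")
s=st()
T=np.array(p["camera_from_world"]);c=-T[:3,:3].T@T[:3,3];print("cam",c,T[2,:3],p["vertical_fov"])
print(rect(p,"board",0.005))
print([(a["at"],a["confidence"]) for a in spotter.spot_in(p,"board")])
E
```

```text
1.5 [ 0.5036 -0.1457  0.174 ] yang 1.86 tilt [ 0.006 -0.009 -1.   ] F [ 0.47 -0.16 -0.13] gap 0.0726 q6 -26.3
1.55 [ 0.5057 -0.139   0.1728] yang 2.42 tilt [ 0.007 -0.003 -1.   ] F [-1.23  5.4  -0.84] gap 0.0725 q6 -26.4
cam [ 0.50146033 -0.06906282  0.30516396] [ 0.01547251 -0.30492967 -0.95224918] 67.07250637699033
(0.87, ((515.5413818359375, -140.45001220703125), (59.85467529296875, 98.6652603149414), 0.7426638603210449), np.uint64(5942))
[([0.5144, -0.1343, 0.0042], 0.93)]
```

View pics/w1.png

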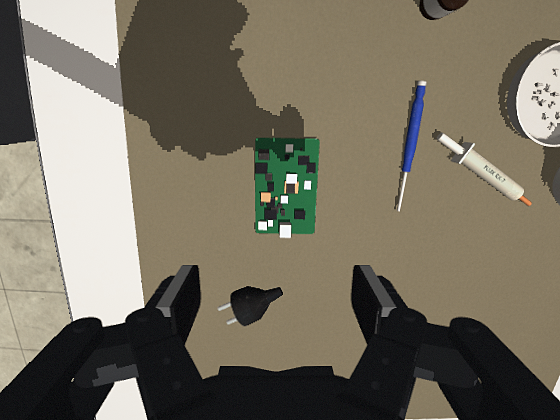

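The wrist view shows the board at about (286,186) with its connector at (285,230), the -y end. It measures (0.5155, -0.139) at 0.7°. Descending.

```bash
python3 -c "
from h import *
st();plan([0.5155,-0.139,0.03],1.7,8)"
```

```text
1.65 [ 0.5034 -0.1447  0.1734] yang 1.88 tilt [ 0.004 -0.007 -1.   ] F [-1.19 -1.27  0.8 ] gap 0.0728 q6 -26.3
[[[0.08, 0.15, 1.79], 0.21], [[0.08, 0.15, 1.79], 0.21], [[0.08, 0.15, 1.79], 0.21], [[0.08, 0.15, 1.79], 0.21], [[0.08, 0.15, 1.79], 0.21], [[0.08, 0.14, 1.79], 0.21], [[0.08, 0.14, 1.79], 0.21], [[0.08, 0.14, 1.79], 0.21]]
```

Emit:
step_arm --steps '[[[0.1,0.15,1.8],0.2],[[0.1,0.15,1.8],0.2],[[0.1,0.15,1.8],0.2],[[0.1,0.15,1.8],0.2],[[0.1,0.15,1.8],0.2],[[0.05,0.15,1.8],0.2],[[0.05,0.15,1.8],0.1],[[0,0.15,1.8],0],[[0,0,0],0],[[0,0,0],0]]'

```text
time_s: 2.65
tcp_pos: [0.5154, -0.1548, 0.0296]
orientation: [[0.014, 1.0, 0.01], [1.0, -0.014, -0.016], [-0.016, 0.01, -1.0]]
force: [0.6, -0.2, -0.0]
finger_gap: 0.0724
```

```bash
python3 - <<'E'
from h import *
st()
p=read_camera("wrist");save(p,"w2.png")
s=st()
print(rect(p,"board",0.005))
plan([0.5155,-0.139,0.013],0,4)
E
```

```text
2.65 [ 0.5154 -0.1548  0.0296] yang -0.81 tilt [ 0.01  -0.016 -1.   ] F [ 0.62 -0.21 -0.03] gap 0.0724 q6 -23.5
2.7 [ 0.5153 -0.1548  0.0297] yang -0.8 tilt [ 0.01  -0.016 -1.   ] F [-0.88  0.05 -0.57] gap 0.0721 q6 -23.5
(0.73, ((515.3897705078125, -141.80645751953125), (60.630226135253906, 103.01856231689453), 1.1731680631637573), np.uint64(19653))
[[[0.4, -0.01, 0.42], 0.0], [[0.4, -0.01, 0.42], 0.0], [[0.4, -0.01, 0.42], 0.0], [[0.4, -0.01, 0.42], 0.0]]
```

View pics/w2.png

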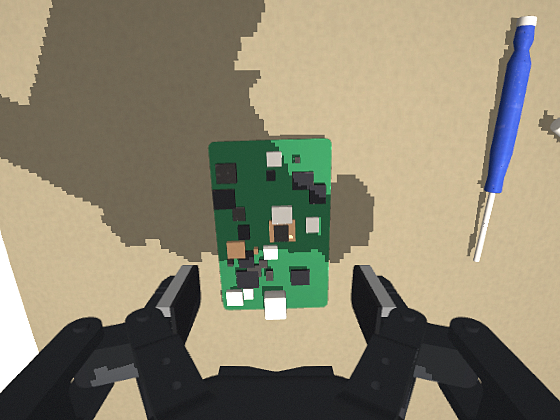

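The board sits at x 0.5154 and the fingers straddle it, but they are 16 mm too far toward -y (the connector end). Correcting that.

Emit:
step_arm --steps '[[[0.8,0,0],-0.9],[[0.8,0,0],-0.8],[[0,0,0],0],[[0,0,0],0],[[0,0,0.5],0],[[0,0,0.5],0],[[0,0,0.5],0],[[0,0,0],0],[[0,0,0],0],[[0,0,0],0]]'

```text
time_s: 3.75
tcp_pos: [0.5176, -0.138, 0.0162]
orientation: [[-0.019, 1.0, 0.015], [1.0, 0.019, -0.018], [-0.018, 0.014, -1.0]]
force: [0.6, -0.2, 0.5]
finger_gap: 0.0727
```

```bash
python3 - <<'E'
from h import *
st()
E
```

```text
3.75 [ 0.5176 -0.138   0.0162] yang 1.09 tilt [ 0.015 -0.018 -1.   ] F [ 0.63 -0.19  0.48] gap 0.0727 q6 -23.6
```

Emit:
step_arm --steps '[[[0,-0.2,0.2],0],[[0,0,0.2],0],[[0,0,0.2],0],[[0,0,0],0],[[0,0,0],0],[[0,0,0],0],[[0,0,0],0],[[0,0,0],0],[[0,0,0],0],[[0,0,0],0]]'

```text
time_s: 4.75
tcp_pos: [0.516, -0.1384, 0.0102]
orientation: [[-0.019, 1.0, 0.016], [1.0, 0.019, -0.018], [-0.019, 0.015, -1.0]]
force: [0.3, -1.1, -0.0]
finger_gap: 0.0729
```

```bash
python3 - <<'E'
from h import *
st()
p=read_camera("scene");save(p,"s1.png")
c=proj(p,[[0.5155,-0.139,0.01]])[0];print(c)
save(p,"s1c.png",[max(0,int(c[0])-70),max(0,int(c[1])-60),int(c[0])+70,int(c[1])+45],5)
E
```

```text
4.75 [ 0.516  -0.1384  0.0102] yang 1.09 tilt [ 0.016 -0.018 -1.   ] F [ 0.32 -1.08 -0.04] gap 0.0729 q6 -23.7
[342.61964364 204.20316101]
```

View pics/s1c.png

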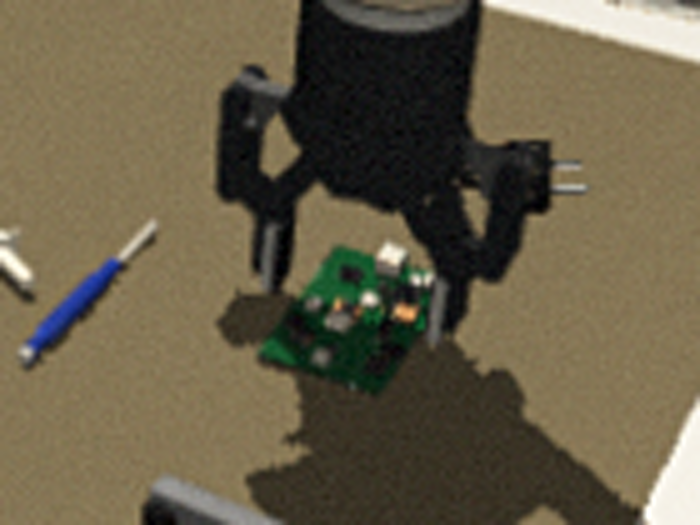

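The fingers stand on both sides of the board just above the mat. I'll lower a little more, watching the force.

Emit:
step_arm --steps '[[[0,0,0.2],0],[[0,0,0],0],[[0,0,0.1],0],[[0,0,0],0],[[0,0,0.1],0],[[0,0,0],0],[[0,0,0],0],[[0,0,0],0],[[0,0,0],0],[[0,0,0],0]]'

```text
time_s: 5.8
tcp_pos: [0.516, -0.1385, 0.0058]
orientation: [[-0.019, 1.0, 0.016], [1.0, 0.019, -0.018], [-0.019, 0.015, -1.0]]
force: [-0.3, 0.4, -0.2]
finger_gap: 0.0731
```

Emit:
step_arm --steps '[[[0,0,0],0],[[0,0,0],0],[[0,0,0],0],[[0,0,0],0],[[0,0,0],0],[[0,0,0],0],[[0,0,0],0],[[0,0,0],0],[[0,0,0],0],[[0,0,0],0]]' --gripper -1 --force 25

```text
time_s: 6.8
tcp_pos: [0.5148, -0.1386, 0.0067]
orientation: [[-0.019, 1.0, 0.012], [1.0, 0.02, -0.018], [-0.018, 0.011, -1.0]]
force: [-0.3, 0.1, 1.0]
finger_gap: 0.059
```

Gripped at 59 mm. Lifting and moving toward the vice, stopping short for a wrist look.

Emit:
step_arm --steps '[[[0,0,-1.5],0],[[0,0,-2.5],0.5],[[0,0,-2.5],1],[[0.5,0,-2.5],1],[[2.5,-0.2,-2.0],1],[[3,-0.3,0],1],[[3,-0.3,0],0.8],[[3,-0.3,0],0],[[2.5,-0.3,0],0],[[1.5,-0.2,0],0]]'

```text
time_s: 7.8
tcp_pos: [0.5091, 0.0276, 0.1286]
orientation: [[0.083, 0.996, 0.022], [0.996, -0.082, -0.019], [-0.017, 0.024, -1.0]]
force: [0.3, -0.5, -1.0]
finger_gap: 0.0589
```

Emit:
step_arm --steps '[[[0,0,0],0],[[0,0,0],0],[[0,0,0],0],[[0,0,0],0],[[0,0,0],0],[[0,0,0],0],[[0,0,0],0],[[0,0,0],0],[[0,0,0],0],[[0,0,0],0]]'

```text
time_s: 8.8
tcp_pos: [0.5096, 0.0262, 0.1311]
orientation: [[0.083, 0.996, 0.024], [0.996, -0.083, -0.02], [-0.018, 0.026, -1.0]]
force: [-0.0, -1.0, 0.1]
finger_gap: 0.059
```

```bash
python3 - <<'E'
from h import *
st()
p=read_camera("wrist");save(p,"w3.png")
s=st()
for n in ["vice","jaw_plate","thumbwheel"]:
    print(n,rect(p,n,0.04),[(np.round(a["at"],4),round(a["confidence"],2)) for a in spotter.spot_in(p,n)])
E
```

```text
8.8 [0.5096 0.0262 0.1311] yang -4.75 tilt [ 0.024 -0.02  -1.   ] F [-0.04 -1.01  0.15] gap 0.059 q6 -0.1
8.85 [0.5096 0.0263 0.1311] yang -4.75 tilt [ 0.024 -0.02  -1.   ] F [ 0.68  0.02 -1.27] gap 0.0587 q6 -0.1
vice (0.68, ((500.00537109375, 112.89147186279297), (116.06394958496094, 58.37962341308594), 85.24044799804688), np.uint64(14422)) [(array([0.5005, 0.1211, 0.0331]), 0.64)]
jaw_plate (0.57, ((485.4184265136719, 171.43299865722656), (1.6889235973358154, 12.323871612548828), 84.76043701171875), np.uint64(121)) [(array([0.4996, 0.1189, 0.0319]), 0.68), (array([0.486 , 0.1754, 0.0378]), 0.51), (array([0.6608, 0.1501, 0.0147]), 0.51)]
thumbwheel None []
```

View pics/w3.png

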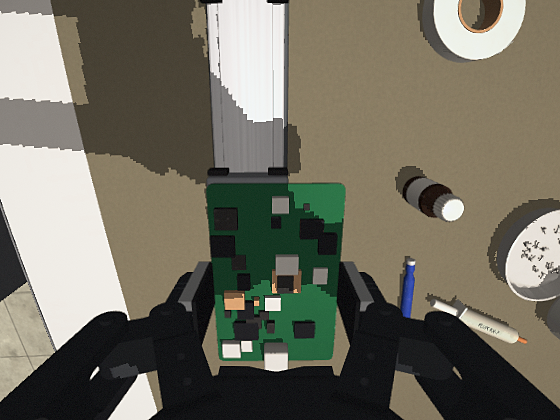

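The wrist view shows the board held, with the connector at (276,355). The fixed jaw's rubber faces are at (219,172) and (277,172), and the moving jaw's at about (213,2) and (280,2). I'll overlay the modelled vice to check its pose.

```bash
cat >> h.py <<'E'
def vmodel(o,yaw):
    a=np.radians(yaw);return lambda x,y,z:np.array([o[0]+(x*np.cos(a)-y*np.sin(a)),o[1]+(x*np.sin(a)+y*np.cos(a)),z])/1000.
def overlay(p,o,yaw,box,s,name):
    V=vmodel(o,yaw);im=p["color"][...,::-1][box[1]:box[3],box[0]:box[2]]
    im=cv2.resize(im,None,fx=s,fy=s,interpolation=cv2.INTER_CUBIC)
    L=[([(-30,-81,0),(-30,155,0)],(0,0,255)),([(30,-81,0),(30,155,0)],(0,0,255)),
       ([(-18,-55,26),(-18,52,26)],(255,0,0)),([(18,-55,26),(18,52,26)],(255,0,0)),
       ([(-28,-55,40),(28,-55,40)],(0,255,255)),([(-28,51.5,40),(28,51.5,40)],(0,255,255)),
       ([(-24,82,54),(24,82,54),(24,148,54),(-24,148,54),(-24,82,54)],(0,255,0)),([(0,-81,26),(0,148,26)],(255,0,255))]
    for pts,c in L:
        q=[]
        for a,b in zip(pts[:-1],pts[1:]): q+=[V(*(np.array(a)+(np.array(b)-a)*t)) for t in np.linspace(0,1,30)]
        uv=(proj(p,q)-[box[0],box[1]]+.5)*s
        for u,w in zip(uv[:-1],uv[1:]):
            if max(np.abs(u).max(),np.abs(w).max())<3000: cv2.line(im,tuple(int(t) for t in u),tuple(int(t) for t in w),c,1)
    cv2.imwrite("pics/"+name,im)
E
python3 - <<'E'
from h import *
p=read_camera("wrist");q=read_camera("top")
overlay(p,(498.9,120.3),-4.2,[180,0,320,190],3,"a.png")
overlay(q,(498.9,120.3),-4.2,[145,215,295,290],5,"b.png")
a=cv2.imread("pics/a.png");b=cv2.imread("pics/b.png")
b=cv2.rotate(b,cv2.ROTATE_90_CLOCKWISE);h=570
b=cv2.resize(b,(int(b.shape[1]*h/b.shape[0]),h));cv2.imwrite("pics/ov1.png",np.hstack([cv2.resize(a,(420,h)),b]))
E
```

```text
(no output)
```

View pics/ov1.png

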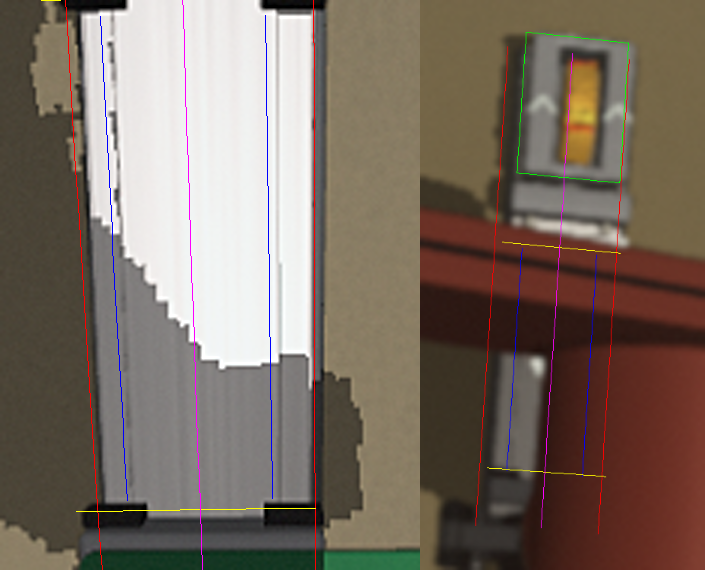

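The overlay shows the bed about 1 to 2.7 mm further toward +x than my model, so the yaw is about -4.9° and the origin about (500.7, 119.8). Next I'll check the held board against the tool and move over the bed.

```bash
python3 - <<'E'
from h import *
s=st()
p=read_camera("wrist")
print(rect(p,"board",0.129))
b=back(p,[(208,183),(345,183)],0.1295)*1000;print(b, b.mean(0))
plan([0.500,0.1162,0.1],0,6)
E
```

```text
9.25 [0.5097 0.0263 0.1311] yang -4.74 tilt [ 0.025 -0.02  -1.   ] F [0.57 0.48 0.51] gap 0.0589 q6 -0.1
(0.87, ((510.54083251953125, 22.873558044433594), (102.71675872802734, 61.07221221923828), 84.89653015136719), np.uint64(22766))
[[486.26080438  76.72005264 129.5       ]
 [544.52054103  71.51917603 129.5       ]] [515.3906727   74.11961434 129.5       ]
[[[1.49, -0.3, 0.49], 0.0], [[1.49, -0.3, 0.49], 0.0], [[1.49, -0.3, 0.49], 0.0], [[1.49, -0.3, 0.49], 0.0], [[1.49, -0.3, 0.49], 0.0], [[1.49, -0.3, 0.49], 0.0]]
```

Emit:
step_arm --steps '[[[1.5,-0.3,0.4],0],[[1.5,-0.3,0.5],0],[[1.5,-0.3,0.5],0],[[1.5,-0.3,0.5],0],[[1.5,-0.3,0.5],0],[[1.5,-0.3,0.5],0],[[0,0,0],0],[[0,0,0],0],[[0,0,0],0],[[0,0,0],0]]'

```text
time_s: 10.35
tcp_pos: [0.501, 0.1183, 0.1002]
orientation: [[0.085, 0.996, 0.027], [0.996, -0.084, -0.021], [-0.018, 0.029, -0.999]]
force: [0.0, 0.9, -0.1]
finger_gap: 0.0589
```

```bash
python3 - <<'E'
from h import *
st();plan([0.4991,0.1158,0.05],0,6)
E
```

```text
10.35 [0.501  0.1183 0.1002] yang -4.83 tilt [ 0.027 -0.021 -0.999] F [ 0.02  0.92 -0.1 ] gap 0.0589 q6 10.9
[[[-0.03, -0.05, 0.84], 0.0], [[-0.03, -0.05, 0.84], 0.0], [[-0.03, -0.05, 0.84], 0.0], [[-0.03, -0.05, 0.84], 0.0], [[-0.03, -0.05, 0.84], 0.0], [[-0.03, -0.05, 0.84], 0.0]]
```

Emit:
step_arm --steps '[[[0,-0.05,0.8],0],[[0,-0.05,0.8],0],[[0,-0.05,0.8],0],[[0,-0.05,0.8],0],[[0,-0.05,0.8],0],[[0,0,0],0],[[0,0,0],0],[[0,0,0],0],[[0,0,0],0],[[0,0,0],0]]'

```text
time_s: 11.35
tcp_pos: [0.4996, 0.1162, 0.0564]
orientation: [[0.087, 0.996, 0.027], [0.996, -0.086, -0.021], [-0.019, 0.029, -0.999]]
force: [-0.8, -0.3, -1.5]
finger_gap: 0.0589
```

```bash
python3 - <<'E'
from h import *
st();p=read_camera("wrist")
overlay(p,(500.7,119.8),-4.9,[140,60,420,420],1.8,"ov2.png")
o=rect(p,"board",0.06);print(o)
E
```

```text
11.35 [0.4996 0.1162 0.0564] yang -4.95 tilt [ 0.027 -0.021 -0.999] F [-0.82 -0.26 -1.46] gap 0.0589 q6 11.0
(0.63, ((500.5596008300781, 116.40800476074219), (98.7669677734375, 58.52936935424805), 84.67261505126953), np.uint64(22867))
```

View pics/ov2.png

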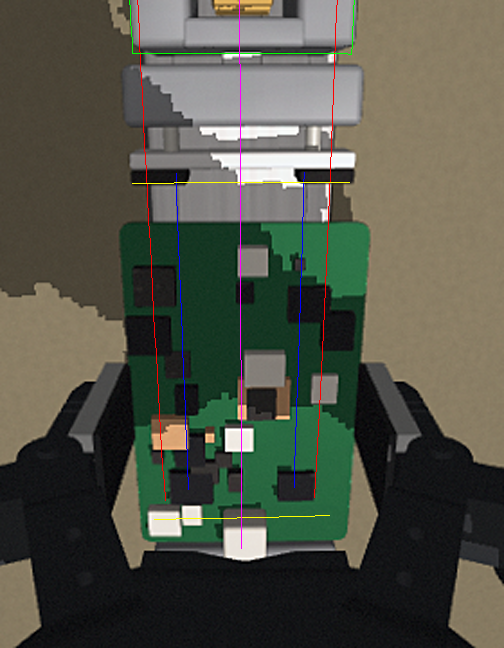

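The overlay fits the vice well: the jaw line and housing match. The board is about 1 mm to +x of the centreline and lies between the jaws. Descending to just above the bed, then touching down in small steps.

Emit:
step_arm --steps '[[[0,-0.05,0.4],0],[[0,-0.05,0.4],0],[[0,-0.05,0.4],0],[[0,0,0.2],0],[[0,0,0],0],[[0,0,0],0],[[0,0,0],0],[[0,0,0],0],[[0,0,0],0],[[0,0,0],0]]'

```text
time_s: 12.45
tcp_pos: [0.4986, 0.116, 0.0414]
orientation: [[0.087, 0.996, 0.027], [0.996, -0.086, -0.021], [-0.019, 0.029, -0.999]]
force: [-0.4, 0.0, -0.3]
finger_gap: 0.0587
```

Emit:
step_arm --steps '[[[0,0,0.1],0],[[0,0,0.1],0],[[0,0,0],0],[[0,0,0],0],[[0,0,0],0],[[0,0,0],0],[[0,0,0],0],[[0,0,0],0],[[0,0,0],0],[[0,0,0],0]]'

```text
time_s: 13.45
tcp_pos: [0.4988, 0.116, 0.0394]
orientation: [[0.087, 0.996, 0.028], [0.996, -0.086, -0.021], [-0.019, 0.029, -0.999]]
force: [0.2, -0.3, -0.7]
finger_gap: 0.0589
```

Emit:
step_arm --steps '[[[0,0,0.1],0],[[0,0,0.1],0],[[0,0,0],0],[[0,0,0],0],[[0,0,0],0],[[0,0,0],0],[[0,0,0],0],[[0,0,0],0],[[0,0,0],0],[[0,0,0],0]]'

```text
time_s: 14.45
tcp_pos: [0.4989, 0.1159, 0.0372]
orientation: [[0.087, 0.996, 0.028], [0.996, -0.086, -0.021], [-0.019, 0.029, -0.999]]
force: [0.1, -0.0, -0.6]
finger_gap: 0.0587
```

Emit:
step_arm --steps '[[[0,0,0.1],0],[[0,0,0.1],0],[[0,0,0],0],[[0,0,0],0],[[0,0,0],0],[[0,0,0],0],[[0,0,0],0],[[0,0,0],0],[[0,0,0],0],[[0,0,0],0]]'

```text
time_s: 15.45
tcp_pos: [0.4992, 0.116, 0.0371]
orientation: [[0.087, 0.996, 0.027], [0.996, -0.086, -0.021], [-0.019, 0.029, -0.999]]
force: [-1.6, 0.3, 1.6]
finger_gap: 0.0589
```

Contact: z stopped at 0.0371 with 1.6 N. Releasing.

Emit:
step_arm --steps '[[[0,0,0],0],[[0,0,0],0],[[0,0,0],0],[[0,0,0],0],[[0,0,0],0],[[0,0,0],0],[[0,0,-0.5],0],[[0,0,-1],0],[[0,0,-2],0],[[0,0,-3],0]]' --gripper 0.75

```text
time_s: 16.45
tcp_pos: [0.4938, 0.117, 0.1005]
orientation: [[0.087, 0.996, 0.018], [0.996, -0.086, -0.022], [-0.02, 0.02, -1.0]]
force: [0.1, -0.2, -0.9]
finger_gap: 0.0749
```

Emit:
step_arm --steps '[[[0,0,-3],0],[[0,0,-1],0],[[0,0,0],0],[[0,0,0],0],[[0,0,0],0],[[0,0,0],0],[[0,0,0],0],[[0,0,0],0],[[0,0,0],0],[[0,0,0],0]]' --gripper -1

```text
time_s: 17.45
tcp_pos: [0.4926, 0.1178, 0.1422]
orientation: [[0.087, 0.996, 0.019], [0.996, -0.086, -0.022], [-0.02, 0.02, -1.0]]
force: [1.0, -0.3, -0.1]
finger_gap: 0.0001
```

```bash
python3 - <<'E'
from h import *
st();p=read_camera("wrist")
overlay(p,(500.7,119.8),-4.9,[120,0,420,330],1.8,"ov3.png")
print(rect(p,"board",0.035),rect(p,"thumbwheel",0.06))
print([(a["at"],a["confidence"]) for a in spotter.spot_in(p,"thumbwheel")]); st()
E
```

```text
17.45 [0.4926 0.1178 0.1422] yang -4.95 tilt [ 0.019 -0.022 -1.   ] F [ 0.96 -0.34 -0.09] gap 0.0001 q6 10.9
(0.93, ((500.2494812011719, 116.80130004882812), (95.85610961914062, 60.573062896728516), 85.06938934326172), np.uint64(8273)) (0.82, ((510.59796142578125, 232.27142333984375), (46.90840148925781, 14.759699821472168), 84.87408447265625), np.uint64(1969))
[([0.5124, 0.2339, 0.0597], 0.81), ([0.6631, 0.1673, 0.0151], 0.57)]
17.65 [0.4928 0.1179 0.1426] yang -4.95 tilt [ 0.019 -0.022 -1.   ] F [-0.77  0.49  0.12] gap 0.0001 q6 10.9
```

View pics/ov3.png

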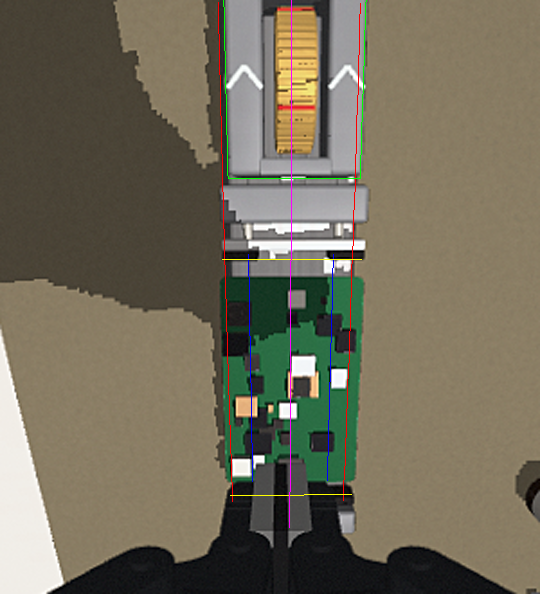

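The board lies at (500.2, 116.8), on the vice centreline and between the jaws. The wheel is at (510.6, 233) with its red mark at crop (295,107). Now moving the shut fingertips over the wheel.

Emit:
step_arm --steps '[[[1.8,0.1,0.4],0],[[1.8,0.1,0.5],0],[[1.8,0.1,0.6],0],[[1.8,0.1,0.6],0],[[1.8,0.1,0.6],0],[[1.8,0.1,0.6],0],[[1.8,0.1,0.6],0],[[0,0,0],0],[[0,0,0],0],[[0,0,0],0]]'

```text
time_s: 18.65
tcp_pos: [0.514, 0.2457, 0.1017]
orientation: [[0.088, 0.996, 0.024], [0.996, -0.087, -0.022], [-0.02, 0.025, -0.999]]
force: [0.2, -0.0, 0.0]
finger_gap: 0.0001
```

```bash
python3 - <<'E'
from h import *
st();plan([0.5113,0.2434,0.082],0,4)
E
```

```text
18.65 [0.514  0.2457 0.1017] yang -5.02 tilt [ 0.024 -0.022 -0.999] F [ 0.22 -0.05  0.03] gap 0.0001 q6 24.4
[[[-0.05, -0.07, 0.49], 0.0], [[-0.05, -0.07, 0.49], 0.0], [[-0.05, -0.07, 0.49], 0.0], [[-0.05, -0.07, 0.49], 0.0]]
```

Emit:
step_arm --steps '[[[-0.05,-0.07,0.5],0],[[-0.05,-0.07,0.5],0],[[-0.05,-0.07,0.5],0],[[-0.05,-0.07,0.4],0],[[0,0,0],0],[[0,0,0],0],[[0,0,0.1],0],[[0,0,0.1],0],[[0,0,0],0],[[0,0,0],0]]'

```text
time_s: 19.65
tcp_pos: [0.5119, 0.2411, 0.0798]
orientation: [[0.091, 0.996, 0.025], [0.996, -0.09, -0.022], [-0.02, 0.027, -0.999]]
force: [0.2, -0.4, -0.6]
finger_gap: 0.0004
```

Emit:
step_arm --steps '[[[0,0,0.05],0],[[0,0,0.05],0],[[0,0,0.05],0],[[0,0,0.05],0],[[0,0,0.05],0],[[0,0,0.05],0],[[0,0,0.05],0],[[0,0,0.05],0],[[0,0,0.05],0],[[0,0,0.05],0]]'

```text
time_s: 20.65
tcp_pos: [0.5126, 0.2414, 0.0756]
orientation: [[0.091, 0.996, 0.026], [0.996, -0.09, -0.022], [-0.019, 0.028, -0.999]]
force: [-1.9, 0.2, 4.1]
finger_gap: -0.0005
```

Contact is at TCP z 0.0756, so the rim top is at about 0.065 (deck +4), which agrees with the bed touch. First stroke.

Emit:
step_arm --steps '[[[0,-0.05,0.08],0],[[0,0,0.1],0],[[-0.2,0,0.1],0],[[-0.25,0,0.1],0],[[-0.25,0,0.1],0],[[-0.25,0,0.1],0],[[-0.25,0,0.1],0],[[-0.25,0,0.1],0],[[-0.25,0,0.1],0],[[-0.25,0,0.1],0]]'

```text
time_s: 21.65
tcp_pos: [0.5122, 0.2335, 0.0753]
orientation: [[0.091, 0.995, 0.033], [0.996, -0.091, -0.001], [0.002, 0.033, -0.999]]
force: [-3.5, 4.7, 6.6]
finger_gap: 0.0001
```

```bash
python3 - <<'E'
from h import *
st();p=read_camera("wrist");st()
print(rect(p,"board",0.037),rect(p,"thumbwheel",0.065))
save(p,"w5.png",[150,0,430,330],1.8)
E
```

```text
21.65 [0.5122 0.2335 0.0753] yang -5.24 tilt [ 0.033 -0.001 -0.999] F [-3.5   4.7   6.55] gap 0.0001 q6 22.4
21.7 [0.5122 0.2333 0.0753] yang -5.24 tilt [ 0.033 -0.001 -0.999] F [-2.8   4.59  7.54] gap 0.0001 q6 22.4
(0.64, ((507.16558837890625, 155.71009826660156), (20.843990325927734, 8.092019081115723), 84.33895874023438), np.uint64(257)) (0.64, ((512.0660400390625, 251.37265014648438), (26.445796966552734, 13.693256378173828), 85.16364288330078), np.uint64(1212))
```

Emit:
step_arm --steps '[[[-0.4,0,0.12],0],[[-0.45,0,0.12],0],[[-0.45,0,0.12],0],[[0,0,-0.5],0],[[1.0,-0.1,-0.1],0],[[1.0,-0.1,0],0],[[0,0,0.3],0],[[0,0,0.2],0],[[0,0,0.1],0],[[0,0,0.12],0]]'

```text
time_s: 22.8
tcp_pos: [0.5122, 0.2475, 0.074]
orientation: [[0.09, 0.995, 0.037], [0.996, -0.09, 0.007], [0.01, 0.036, -0.999]]
force: [-3.6, -0.6, 9.7]
finger_gap: -0.0001
```

```bash
python3 - <<'E'
from h import *
st();p=read_camera("wrist");save(p,"w6.png",[150,0,430,330],1.8)
for n in ("jaw_plate","vice"): print([(np.round(a["at"],4),round(a["confidence"],2)) for a in spotter.spot_in(p,n)])
E
```

```text
22.8 [0.5122 0.2475 0.074 ] yang -5.17 tilt [ 0.037  0.007 -0.999] F [-3.56 -0.6   9.74] gap -0.0001 q6 23.3
[(array([0.5021, 0.1797, 0.0442]), 0.67)]
[(array([0.505 , 0.2667, 0.0524]), 0.79)]
```

View pics/w6.png

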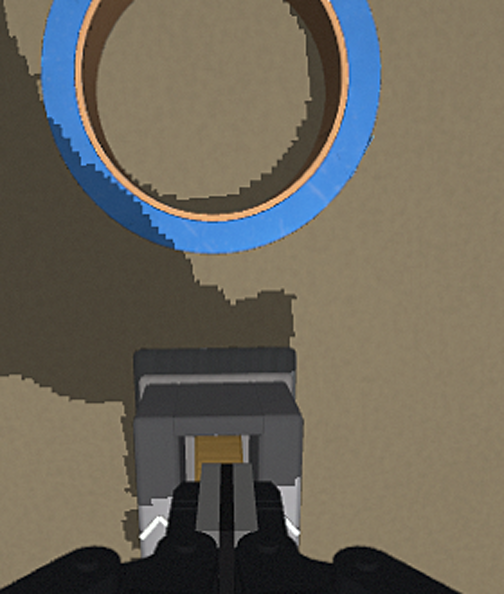

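The picture shows the shut fingertips at about (228,490), on the rim and centred on the wheel. Pressing reads 9.7 N, in the right band. Continuing with strokes.

Emit:
step_arm --steps '[[[-0.4,0,0.11],0],[[-0.5,0,0.11],0],[[-0.5,0,0.11],0],[[-0.5,0,0.11],0],[[-0.5,0,0.11],0],[[-0.5,0,0.11],0],[[-0.5,0,0.11],0],[[0,0,0],0],[[0,0,0],0],[[0,0,0],0]]'

```text
time_s: 23.95
tcp_pos: [0.5107, 0.2226, 0.0751]
orientation: [[0.092, 0.995, 0.041], [0.995, -0.093, 0.025], [0.029, 0.039, -0.999]]
force: [-0.6, 0.4, 2.7]
finger_gap: 0.0001
```

Emit:
step_arm --steps '[[[0,0,-0.5],0],[[1.1,-0.05,0],0],[[1.1,-0.05,0],0],[[0,0,0.4],0],[[0,0,0.15],0],[[0,0,0.1],0],[[-0.4,0,0.11],0],[[-0.5,0,0.11],0],[[-0.5,0,0.11],0],[[-0.5,0,0.11],0]]'

```text
time_s: 24.95
tcp_pos: [0.5118, 0.2351, 0.0748]
orientation: [[0.09, 0.995, 0.045], [0.995, -0.091, 0.036], [0.04, 0.041, -0.998]]
force: [-5.5, 3.5, 10.1]
finger_gap: -0.0001
```

Emit:
step_arm --steps '[[[-0.5,-0.05,0.1],0],[[-0.5,-0.05,0.1],0],[[-0.5,-0.05,0.1],0],[[0,0,-0.5],0],[[-0.5,0,-2],0],[[-2.5,0,-2],0],[[-3,0,-2],0],[[-2,0,-0.5],0],[[0,0,0],0],[[0,0,0],0]]'

```text
time_s: 25.95
tcp_pos: [0.4979, 0.1391, 0.1419]
orientation: [[0.087, 0.995, 0.044], [0.995, -0.089, 0.041], [0.045, 0.04, -0.998]]
force: [-1.1, 0.8, 0.6]
finger_gap: 0.0
```

```bash
python3 - <<'E'
from h import *
st();p=read_camera("wrist");np.save("p7.npy",p,allow_pickle=True)
overlay(p,(500.7,119.8),-4.9,[120,0,440,330],1.8,"ov4.png")
print(rect(p,"board",0.039),rect(p,"jaw_plate",0.044));st()
E
```

```text
25.95 [0.4979 0.1391 0.1419] yang -5.13 tilt [ 0.044  0.041 -0.998] F [-1.11  0.78  0.56] gap 0.0 q6 9.7
(0.88, ((501.0537109375, 119.97178649902344), (85.08539581298828, 59.784820556640625), 85.20065307617188), np.uint64(5457)) (0.97, ((505.4572448730469, 168.35313415527344), (13.581608772277832, 55.41574478149414), 84.4183578491211), np.uint64(860))
26.1 [0.4975 0.1398 0.1412] yang -5.03 tilt [ 0.043  0.041 -0.998] F [-0.76  0.65 -0.  ] gap -0.0 q6 9.7
```

View pics/ov4.png

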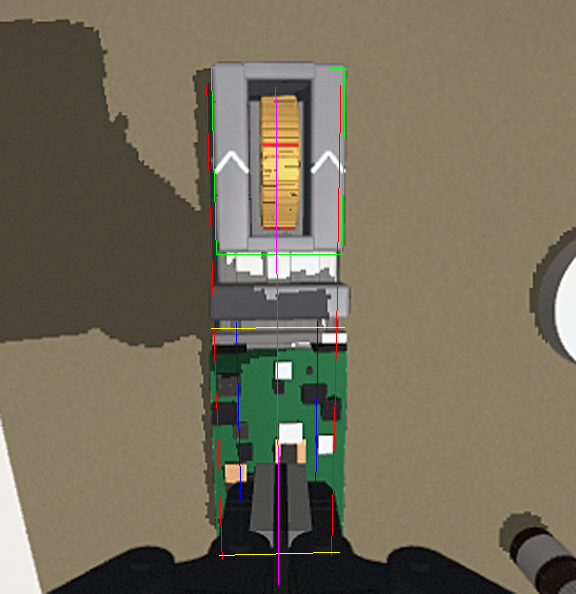

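```bash
python3 - <<'E'
from h import *
p=np.load("p7.npy",allow_pickle=True).item()
V=vmodel((500.7,119.8),-4.9)
def vy(uv,z):
    w=back(p,uv,z)*1000-[500.7,119.8,0];a=np.radians(-4.9)
    return np.round(np.c_[w[:,0]*np.cos(a)+w[:,1]*np.sin(a),-w[:,0]*np.sin(a)+w[:,1]*np.cos(a)],1)
g=cv2.cvtColor(p["color"],cv2.COLOR_RGB2HSV)
for c in (248,262,285,297): 
    print(c,[(r,tuple(int(t) for t in p["color"][r,c])) for r in range(150,200,3)])
print("board edge if row 193:",vy([(245,193),(300,193)],0.035), "z44", vy([(275,185)],0.044))
print("housing front top edge model row", proj(p,[V(0,82,58)]))
E
```

```text
248 [(150, (131, 128, 128)), (153, (131, 129, 127)), (156, (114, 113, 112)), (159, (72, 71, 72)), (162, (82, 83, 84)), (165, (83, 84, 87)), (168, (84, 84, 85)), (171, (82, 81, 83)), (174, (84, 82, 85)), (177, (70, 68, 72)), (180, (83, 81, 83)), (183, (97, 96, 94)), (186, (121, 118, 117)), (189, (132, 130, 127)), (192, (9, 9, 10)), (195, (19, 16, 17)), (198, (20, 55, 34))]
262 [(150, (244, 247, 246)), (153, (119, 114, 114)), (156, (105, 104, 102)), (159, (114, 116, 115)), (162, (79, 77, 80)), (165, (83, 83, 85)), (168, (83, 83, 85)), (171, (82, 82, 84)), (174, (82, 82, 83)), (177, (78, 80, 78)), (180, (135, 134, 133)), (183, (100, 98, 97)), (186, (126, 124, 123)), (189, (134, 132, 131)), (192, (143, 138, 140)), (195, (15, 52, 30)), (198, (19, 45, 28))]
285 [(150, (211, 217, 214)), (153, (129, 126, 125)), (156, (103, 101, 101)), (159, (125, 120, 125)), (162, (130, 129, 132)), (165, (85, 85, 87)), (168, (83, 82, 84)), (171, (80, 81, 82)), (174, (82, 82, 84)), (177, (94, 94, 94)), (180, (129, 126, 125)), (183, (93, 92, 91)), (186, (137, 134, 133)), (189, (124, 120, 119)), (192, (134, 125, 127)), (195, (46, 116, 72)), (198, (45, 114, 69))]
297 [(150, (215, 208, 205)), (153, (113, 110, 109)), (156, (86, 84, 84)), (159, (134, 133, 136)), (162, (81, 81, 84)), (165, (81, 82, 83)), (168, (80, 81, 82)), (171, (78, 80, 81)), (174, (81, 81, 84)), (177, (73, 70, 69)), (180, (99, 97, 91)), (183, (107, 104, 98)), (186, (135, 130, 130)), (189, (133, 129, 127)), (192, (22, 20, 19)), (195, (35, 58, 43)), (198, (48, 119, 74))]
board edge if row 193: [[-22.5  42.1]
 [ 20.2  41.5]] z44 [[ 0.4 49.6]]
housing front top edge model row [[274.95008783 140.98610457]]
```

```bash
cat > m.py <<'E'
from h import *
def pose(t,Rm):
    U,_,Vt=np.linalg.svd(np.array(Rm));M=np.eye(4);M[:3,:3]=U@Vt;M[:3,3]=t;return M
def vyd(p,uv,z):
    w=back(p,uv,z)*1000-[500.7,119.8,0];a=np.radians(-4.9)
    return np.round(np.c_[w[:,0]*np.cos(a)+w[:,1]*np.sin(a),-w[:,0]*np.sin(a)+w[:,1]*np.cos(a)],1)
p=np.load("p7.npy",allow_pickle=True).item()
P7=pose([.4979,.1391,.1419],[[0.087,0.995,0.044],[0.995,-0.089,0.041],[0.045,0.04,-0.998]])
C=np.array(p["camera_from_world"])@P7
P3=pose([.4926,.1178,.1422],[[0.087,0.996,0.019],[0.996,-0.086,-0.022],[-0.02,0.02,-1]])
q=dict(p);q["camera_from_world"]=C@np.linalg.inv(P3)
E
python3 - <<'E'
from m import *
im=cv2.imread("pics/ov3.png")
q["color"]=cv2.resize(im,(300,330),interpolation=cv2.INTER_AREA)[...,::-1]
for nm,P,ox,xs in (("before",q,120,(-14,-8,12)),("now",p,0,(-14,-8,12))):
    for x in xs:
        uv=proj(P,[vmodel((500.7,119.8),-4.9)(x,y,50) for y in np.arange(84,30,-1.)])
        print(nm,x,"".join("%d:%d "%(y,P["color"][int(round(v)),int(round(u))-ox].mean()) for y,(u,v) in zip(np.arange(84,30,-1),uv)))
E
```

```text
before -14 84:123 83:73 82:111 81:136 80:96 79:135 78:157 77:161 76:162 75:161 74:163 73:164 72:163 71:165 70:167 69:168 68:165 67:135 66:190 65:249 64:229 63:127 62:131 61:122 60:145 59:234 58:219 57:120 56:32 55:6 54:10 53:27 52:109 51:132 50:129 49:129 48:127 47:132 46:94 45:33 44:34 43:37 42:37 41:35 40:36 39:37 38:35 37:37 36:35 35:36 34:33 33:36 32:34 31:38 
before -8 84:148 83:76 82:112 81:135 80:94 79:136 78:159 77:160 76:162 75:164 74:162 73:166 72:166 71:167 70:166 69:169 68:164 67:132 66:224 65:254 64:120 63:114 62:129 61:122 60:150 59:236 58:245 57:244 56:229 55:246 54:251 53:225 52:135 51:129 50:131 49:130 48:130 47:135 46:93 45:33 44:36 43:37 42:35 41:36 40:36 39:36 38:34 37:36 36:35 35:35 34:36 33:35 32:35 31:36 
before 12 84:149 83:78 82:109 81:134 80:100 79:139 78:164 77:165 76:165 75:166 74:166 73:169 72:169 71:173 70:174 69:175 68:179 67:130 66:226 65:254 64:127 63:116 62:130 61:117 60:163 59:244 58:247 57:253 56:223 55:122 54:124 53:206 52:211 51:242 50:242 49:242 48:241 47:132 46:87 45:28 44:37 43:34 42:34 41:34 40:36 39:37 38:29 37:24 36:23 35:31 34:36 33:35 32:
[... 375 characters left out ...]
168 83:122 82:254 81:248 80:245 79:244 78:243 77:243 76:243 75:253 74:212 73:130 72:139 71:51 70:66 69:115 68:120 67:77 66:85 65:81 64:82 63:83 62:81 61:82 60:83 59:81 58:80 57:66 56:123 55:134 54:130 53:137 52:97 51:88 50:124 49:132 48:131 47:113 46:126 45:86 44:29 43:30 42:38 41:71 40:80 39:77 38:73 37:74 36:75 35:74 34:73 33:74 32:74 31:74 
now 12 84:165 83:133 82:251 81:246 80:244 79:244 78:244 77:244 76:244 75:254 74:215 73:129 72:139 71:97 70:81 69:130 68:128 67:76 66:83 65:83 64:84 63:81 62:82 61:82 60:81 59:82 58:76 57:61 56:93 55:130 54:132 53:126 52:93 51:73 50:133 49:132 48:128 47:228 46:182 45:136 44:68 43:78 42:80 41:76 40:75 39:77 38:81 37:48 36:33 35:50 34:49 33:74 32:77 31:77
```

The picture shows the plate's rubber (crop row about 345) right up against the board's far edge. That edge is at vice y ≈ 41.5, against 41 when clamped. The jaw has travelled about 10 mm and the plate shows little compression. One short stroke more, then I'll measure again.

```bash
python3 - <<'E'
from h import *
st();plan([0.5105,0.241,0.082],0,6)
E
```

```text
26.1 [0.4975 0.1398 0.1412] yang -5.03 tilt [ 0.043  0.041 -0.998] F [-0.76  0.65 -0.  ] gap -0.0 q6 9.7
[[[1.65, 0.03, 1.06], 0.0], [[1.65, 0.03, 1.06], 0.0], [[1.65, 0.03, 1.06], 0.0], [[1.65, 0.03, 1.06], 0.0], [[1.65, 0.03, 1.06], 0.0], [[1.65, 0.03, 1.06], 0.0]]
```

Emit:
step_arm --steps '[[[1.7,0,0.9],0],[[1.7,0,1.0],0],[[1.7,0,1.0],0],[[1.7,0,1.0],0],[[1.7,0,1.0],0],[[1.6,0,1.0],0],[[0,0,0],0],[[0,0,0],0],[[0,0,0],0],[[0,0,0],0]]'

```text
time_s: 27.1
tcp_pos: [0.505, 0.2517, 0.0797]
orientation: [[0.078, 0.996, 0.034], [0.996, -0.079, 0.039], [0.041, 0.031, -0.999]]
force: [-0.6, -0.2, -0.3]
finger_gap: 0.0003
```

Emit:
step_arm --steps '[[[-0.5,0.3,0],0],[[-0.45,0.3,0],0],[[0,0,0],0],[[0,0,0.25],0],[[0,0,0.15],0],[[0,0,0.1],0],[[0,0,0.1],0],[[-0.4,0,0.11],0],[[-0.5,-0.05,0.11],0],[[-0.5,-0.05,0.11],0]]'

```text
time_s: 28.1
tcp_pos: [0.5122, 0.2302, 0.0751]
orientation: [[0.08, 0.996, 0.042], [0.996, -0.082, 0.047], [0.05, 0.038, -0.998]]
force: [-2.5, 5.3, 7.2]
finger_gap: 0.0002
```

Emit:
step_arm --steps '[[[0,0,-0.5],0],[[-0.7,0,-2],0],[[-2.5,0,-2],0],[[-3,0,-2],0],[[-2,0,-0.5],0],[[0,0,0],0],[[0,0,0],0],[[0,0,0],0],[[0,0,0],0],[[0,0,0],0]]'

```text
time_s: 29.1
tcp_pos: [0.501, 0.1456, 0.142]
orientation: [[0.076, 0.996, 0.039], [0.996, -0.077, 0.046], [0.049, 0.035, -0.998]]
force: [0.2, 0.1, -0.1]
finger_gap: 0.0001
```

```bash
cat >> m.py <<'E'
def prof(P,x,z,ys):
    uv=proj(P,[vmodel((500.7,119.8),-4.9)(x,y,z) for y in ys]).astype(np.float32)
    g=cv2.cvtColor(P["color"],cv2.COLOR_RGB2GRAY)
    return cv2.remap(g,uv[:,0].copy(),uv[:,1].copy(),cv2.INTER_LINEAR).ravel()
E
python3 - <<'E'
from m import *
st();n=read_camera("wrist");np.save("p8.npy",n,allow_pickle=True);st()
ys=np.arange(74,36,-0.5)
for x in (-20,-14,-8,0,12):
    for nm,P in (("p7",p),("p8",n)):
        print(nm,x," ".join(f"{v}" if y%1 else f"{y:.0f}:{v}" for y,v in zip(ys,prof(P,x,50,ys))))
print(rect(n,"board",0.035),rect(n,"jaw_plate",0.044))
E
```

```text
29.1 [0.501  0.1456 0.142 ] yang -4.44 tilt [ 0.039  0.046 -0.998] F [ 0.24  0.08 -0.11] gap 0.0001 q6 9.4
29.15 [0.501  0.1455 0.142 ] yang -4.44 tilt [ 0.039  0.046 -0.998] F [-0.75 -0.07 -0.42] gap -0.0 q6 9.4
p7 -20 74:132 132 73:131 133 72:130 116 71:81 61 70:55 69 69:78 83 68:85 85 67:84 83 66:83 83 65:83 84 64:83 83 63:83 82 62:83 83 61:83 82 60:82 82 59:82 81 58:81 74 57:68 74 56:113 129 55:135 133 54:133 134 53:136 117 52:97 79 51:72 90 50:121 130 49:132 130 48:129 132 47:124 83 46:39 13 45:19 18 44:18 17 43:24 33 42:42 42 41:42 41 40:43 43 39:41 42 38:43 43 37:41 42
p8 -20 74:130 130 73:130 130 72:131 132 71:129 120 70:88 62 69:49 58 68:68 77 67:82 84 66:85 85 65:84 84 64:83 83 63:83 83 62:84 84 61:83 82 60:82 82 59:82 83 58:82 82 57:81 79 56:75 64 55:79 101 54:126 132 53:134 136 52:110 90 51:76 73 50:87 117 49:128 132 48:132 133 47:123 101 46:64 35 45:14 16 44:17 17 43:11 35 42:79 85 41:87 86 40:85 84 39:85 85 38:84 83 37:83 84
p7 -14 74:127 129 73:130 132 72:130 115 71:84 63 70:54 68 69:77 82 68:85 86 67:85 84 66:85 84 65:83 83 64:83 83 63:82 82 62:82 83 61:81 81 60:81 81
[... 2405 characters left out ...]
 95 44:85 85 43:90 91 42:91 90 41:89 88 40:88 89 39:90 91 38:93 79 37:55 40
p8 12 74:131 132 73:132 131 72:132 134 71:129 112 70:80 56 69:50 59 68:72 80 67:83 85 66:84 84 65:84 83 64:83 83 63:84 83 62:82 82 61:82 82 60:81 81 59:81 83 58:82 82 57:81 77 56:69 53 55:133 177 54:164 140 53:131 136 52:111 91 51:77 76 50:91 117 49:116 165 48:247 253 47:245 226 46:172 135 45:110 91 44:83 84 43:88 90 42:89 89 41:89 88 40:89 90 39:89 92 38:82 56 37:40 34
(0.81, ((500.7914123535156, 120.02534484863281), (82.87794494628906, 60.70280075073242), 85.85924530029297), np.uint64(4717)) (0.93, ((505.6128234863281, 167.08604431152344), (13.808025360107422, 55.92599868774414), 85.06004333496094), np.uint64(880))
```

From the same view, this stroke moved the jaw about 1.3 mm and the plate and board about 0.6 mm. The board is now seated against the fixed jaw with about 0.7 mm of compression. The drag rose about 0.6 N, which agrees with about 3.5 N of clamping. One more stroke of about 6 mm should bring it to about 1.7 mm.

Emit:
step_arm --steps '[[[1.5,0.05,0.9],0],[[1.5,0.05,1.0],0],[[1.5,0.1,1.0],0],[[1.5,0.1,1.0],0],[[1.4,0.1,1.0],0],[[1.4,0.1,0.8],0],[[0,0,0],0],[[0,0,0],0],[[0,0,0],0],[[0,0,0],0]]'

```text
time_s: 30.25
tcp_pos: [0.5146, 0.2412, 0.085]
orientation: [[0.073, 0.997, 0.037], [0.996, -0.075, 0.044], [0.047, 0.034, -0.998]]
force: [-0.2, 0.6, -0.3]
finger_gap: -0.0002
```

Emit:
step_arm --steps '[[[0,-0.35,0.4],0],[[0,-0.1,0.3],0],[[0,0,0],0],[[0,0,0.15],0],[[0,0,0.12],0],[[0,0,0.1],0],[[0,0,0.11],0],[[-0.4,-0.05,0.12],0],[[-0.45,-0.05,0.12],0],[[-0.3,-0.05,0.12],0]]'

```text
time_s: 31.25
tcp_pos: [0.5114, 0.2345, 0.0754]
orientation: [[0.075, 0.996, 0.045], [0.996, -0.077, 0.053], [0.057, 0.041, -0.998]]
force: [-2.1, 4.2, 6.5]
finger_gap: -0.0
```

Emit:
step_arm --steps '[[[0,0,-0.5],0],[[-0.7,0,-2],0],[[-2.5,-0.05,-2],0],[[-3,-0.05,-2],0],[[-2,0,-0.5],0],[[0,0,0],0],[[0,0,0],0],[[0,0,0],0],[[0,0,0],0],[[0,0,0],0]]'

```text
time_s: 32.25
tcp_pos: [0.5004, 0.1484, 0.1423]
orientation: [[0.072, 0.996, 0.044], [0.996, -0.074, 0.052], [0.055, 0.04, -0.998]]
force: [0.8, -0.3, 0.4]
finger_gap: 0.0003
```

```bash
python3 - <<'E'
from m import *
st();n=read_camera("wrist");np.save("p9.npy",n,allow_pickle=True);st()
o=np.load("p8.npy",allow_pickle=True).item()
ys=np.arange(74,36,-0.5)
for x in (-20,-14,0):
    for nm,P in (("p8",o),("p9",n)):
        print(nm,x," ".join(f"{v}" if y%1 else f"{y:.0f}:{v}" for y,v in zip(ys,prof(P,x,50,ys))))
overlay(n,(500.7,119.8),-4.9,[120,0,440,330],1.8,"ov5.png")
E
```

```text
32.25 [0.5004 0.1484 0.1423] yang -4.27 tilt [ 0.044  0.052 -0.998] F [ 0.81 -0.28  0.43] gap 0.0003 q6 9.2
32.3 [0.5004 0.1484 0.1422] yang -4.26 tilt [ 0.044  0.052 -0.998] F [ 0.16 -0.12 -0.05] gap 0.0002 q6 9.2
p8 -20 74:130 130 73:130 130 72:131 132 71:129 120 70:88 62 69:49 58 68:68 77 67:82 84 66:85 85 65:84 84 64:83 83 63:83 83 62:84 84 61:83 82 60:82 82 59:82 83 58:82 82 57:81 79 56:75 64 55:79 101 54:126 132 53:134 136 52:110 90 51:76 73 50:87 117 49:128 132 48:132 133 47:123 101 46:64 35 45:14 16 44:17 17 43:11 35 42:79 85 41:87 86 40:85 84 39:85 85 38:84 83 37:83 84
p9 -20 74:132 132 73:131 131 72:131 130 71:131 135 70:125 90 69:59 47 68:50 66 67:75 81 66:83 84 65:84 84 64:83 83 63:85 83 62:83 84 61:83 83 60:83 82 59:82 82 58:82 82 57:82 82 56:82 79 55:70 73 54:89 122 53:133 130 52:108 90 51:79 73 50:98 119 49:133 132 48:131 129 47:133 116 46:76 33 45:12 20 44:20 18 43:14 40 42:65 81 41:86 87 40:85 84 39:83 84 38:84 84 37:84 85
p8 -14 74:131 130 73:131 132 72:131 133 71:129 118 70:87 61 69:49 60 68:69 76 67:81 83 66:84 83 65:84 83 64:82 82 63:82 82 62:84 82 61:81 82 60:82
[... 644 characters left out ...]
0 70 69:54 57 68:69 76 67:81 82 66:83 83 65:82 81 64:82 83 63:82 81 62:82 81 61:80 80 60:82 82 59:81 80 58:79 80 57:81 78 56:73 62 55:80 102 54:125 131 53:134 136 52:111 91 51:77 75 50:90 120 49:129 133 48:130 125 47:131 144 46:139 136 45:134 103 44:85 78 43:86 89 42:89 89 41:89 91 40:64 47 39:40 179 38:252 254 37:250 247
p9 0 74:127 126 73:126 126 72:126 126 71:126 129 70:125 114 69:83 59 68:50 66 67:74 80 66:82 82 65:82 82 64:83 82 63:82 82 62:82 82 61:82 81 60:80 81 59:82 82 58:81 82 57:82 80 56:81 76 55:66 73 54:92 125 53:135 127 52:104 87 51:79 77 50:102 120 49:131 120 48:161 249 47:253 226 46:172 135 45:103 77 44:75 78 43:87 88 42:89 89 41:92 83 40:55 40 39:68 178 38:227 252 37:250 248
```

View final.

View pics/ov5.png

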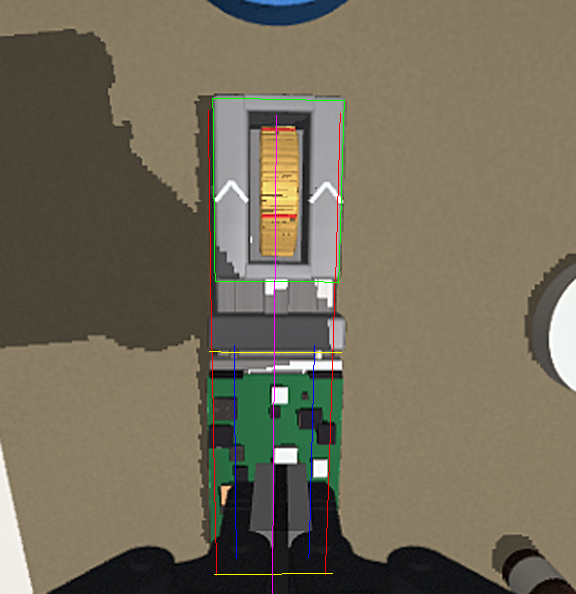

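The board sits flush between the plate's rubber (crop row about 372) and the fixed jaw, centred on the vice line. The fingers are clear above it. Handing in.

```bash
python3 - <<'E'
from h import *
st();print(workorder.close_job())
E
```

```text
32.3 [0.5004 0.1484 0.1422] yang -4.26 tilt [ 0.044  0.052 -0.998] F [ 0.16 -0.12 -0.05] gap 0.0002 q6 9.2
the job is handed in; nothing more can be done
None
```

The board is clamped in the vice and the job is handed in at 32.3 s; `close_job` reports no verdict. I laid the board flat on the bed with its connector end toward the fixed jaw and let go. I then closed the jaw with five fingertip strokes on the wheel, lifting clear twice to measure. The end-of-call readings of vertical force while on the wheel were 2.7 to 10.1 N. Three of the four taken mid-stroke, at 6.5 to 7.2 N, were just under the advised 8 to 11 N.

**Position:** the last wrist pictures show the board seated at about vice y 41, where a clamped board should end. It was within about 1 mm of the centreline when laid down. I did not look closely at the fixed-jaw end, because the fingers hid it.

**Clamping:** comparing pictures, the sprung plate is pushed in by about 1.5 to 2 mm, or roughly 7 to 10 N. That is firm and below the 3 mm crushing limit.

**Uncertainty:** the compression comes from edge shifts good to about 0.4 mm, and it was not read directly. Wheel drag rose about 0.6 N on the fourth stroke, which agrees. The 4.2 N reading on the short last stroke neither confirms nor contradicts it.

**Clearance:** at hand-in the gripper was about 65 mm above the wheel's rim, touching nothing. The bottle, tape roll and screwdriver were not approached.

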